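# Wedge the router carriage off its stops and hold it

## Robot

A 7-joint arm with a two-finger parallel gripper is mounted at the origin on a cart in front of the work surface, level with it; the furniture and walls round the work are solid. World frame = base frame: x ahead of the robot, y to its left, z up, the work surface at z = 0. Lengths are in m, angles in rad, forces in N, time in s.
With the tool pointing down it reaches from about 0.4 to 0.85 m from the base axis. Payload 4.4 kg.
Tool frame: the origin (TCP) lies on the front face of the gripper's body, between the roots of the fingers; the fingertips stand 97 mm ahead of it and the grasp point (between the pads) lies 78 mm ahead of it; z points along the fingers, y is the line along which they close (so a half turn about z gives the same grasp; the last joint's range is limited). The gripper opens to 94 mm and grips with 3 to 60 N. Pads are 16 mm wide; open, the fingers measure 119 mm over their backs; the gripper's body (75 mm by 177 mm) begins 78 mm behind the grasp point.
Start: joints at [1.063, 0.628, 0.038, 1.517, -0.027, 0.996, -0.02], TCP at [0.278, -0.588, 0.303] pointing down, gripper open.
Joint ranges: [-3.06, 3.06], [-0.37, 2.12], [-1.25, 1.32], [0.18, 2.47], [-1.1, 4.24], [0.23, 1.98], [-2.94, 2.94]. Speed limits (rad/s): [2.57, 2.57, 3.14, 3.14, 3.14, 3.14, 3.14].

## Interface

Orientations are given as a 3x3 rotation matrix whose columns are the frame's x, y, z axes.
In Python, from station import env, fingers, kin, readout, optics, workorder gives the robot as it stands. Calls block until the motion is done:
- env.move_pose(position, orientation): joint-space move of the TCP to a pose.
- env.movel(position, orientation=None, velocity=0.15): straight line of the TCP; orientation=None keeps the orientation; velocity is the mean speed in m/s.
- env.movej(angles): joint-space move.
- fingers.open_gripper() and fingers.grab(strength=None): open the fingers fully, or close them until they stop; strength is the grip in N (None keeps the last).
- env.dwell(seconds).
- kin.ik(position, orientation): joint angles nearest the present ones, or None.
- readout.state(): the state.
- optics.snapshot(name): name is "scene" or "top" or "wrist"; returns the picture (400x640x3 uint8, red, green, blue); there is no depth.
- optics.camera_info(name): a dict with "K" (3x3 intrinsics, pixels), "dist_coeffs" ([k1, k2, p1, p2, k3] as OpenCV has them; the pictures are not rectified), "position" and "attitude" of the camera in the world; the wrist camera has in their place "hand_eye" (4x4, takes a point from camera to tool coordinates, whose origin is the TCP and whose axes are the flange's). Camera axes: x right, y down, z forward; pixel columns grow to the right and rows downward; lengths in m; the calibration is good to about 2 mm. A picture is of the moment at which its call begins: read the wrist's pose just before it. camera_info takes no time and is no camera call.
A pose or a line that the arm cannot do raises env.IKError and nothing moves.
- workorder.job_done(): hands the job in; it is judged then, once.
The state is a dict: "time": time; "qpos": joint angles; "joint_vel": joint speeds; "tau": joint torques, N m; "ee_pos": TCP position; "tool_rot": TCP orientation; "contact_force": force on the tool from outside, world axes, zero at the start; "moment": the same for the moment, N m; "opening": finger opening in m; "gripper_force": force on a finger pad.
Only numpy, scipy, OpenCV 4.12 (cv2) and the standard library are available. Lean on these libraries where they do the work, as an engineer would, in place of code of your own. Each camera call takes 0.05 s, during which the arm holds its last target. There are 200 camera calls.

## Task

The carriage of the small router stand is bolted down and rests on its two stop screws. Draw the bolt back by its black knob as far as it will go, then push the wooden wedge, thin end first and flat on the stand's table, under the middle of the carriage's front edge until the carriage just lifts off the stops, with 2 to 6 mm of daylight over them. Finish like that, still gripping the wedge and touching the carriage with nothing else, so that the stops can be reset; leave the other things on the worktop where they lie.

Things in the scene. Friction and masses are not known exactly. Their poses are not given: they have to be found in the camera images.
- stand: fixed router stand: grey table plate 14 mm thick on the worktop, two steel columns at its back under a cross bar (top 223 mm over the worktop). Origin on the worktop; the table reaches from 120 mm before (-x) to 115 mm behind it, 100 mm to each side. +x points from the front edge (robot's side) to the back, +y left as seen from the front, z up. Corner screws on the table are 5 mm high.
- table_front (a point): middle of the table's front edge, on its top, 14 mm over the worktop and 102 mm before the carriage's front. From here the table is clear all the way under the carriage for 55 mm to each side of the middle; the two stop screws with nuts stand 43 mm behind the carriage's front, 72 mm left and right of the middle.
- carriage: slides up and down on the columns: aluminium plate 12 mm thick, 164 mm wide, carrying a grey round router motor (front face 55 mm behind the bolt's knob, top 181 mm over the worktop; clamp ear 35 mm behind the knob, below 76 mm). Weighs about 0.7 kg (+-25 percent). Its frame coincides with the stand's while it is down.
- lift (a joint): height of the carriage above its stop screws in m: 0 resting on the stops (start), grows upward; it falls back by its own weight when nothing carries it. Wanted at the end: 0.002 to 0.006.
- lip (a point): middle of the lowest line of the carriage's rounded front edge (6 mm radius, 110 mm long; its foremost line is 6 mm nearer the front), 12 mm before the stand's origin (-x). This line rides on the wedge. While the carriage is down it is 30 mm over the worktop, 16 mm over the stand's table.
- bolt (a joint): travel of the bolt in m: 0 fully home in the keeper, 0.030 drawn back against its end stop. Starts at 0 to 0.008, slides along the stand's +y (left seen from the front), stays where it is left, drags with about 2 N. While it is in the keeper the carriage cannot rise more than about 2 mm.
- bolt_knob (a point): black upright knob of the bolt, on the carriage near its front: a 15 mm cylinder, gripped or pushed from 73 to 104 mm over the worktop; the point lies on its axis, 88 mm over the worktop. The steel saddles beside it are 63 mm high; the bolt's keeper, a steel block on the stand's right edge, is 68 mm high.
- wedge: loose plain brown wooden wedge lying flat, 168 mm long, 30 mm wide, 100 g. Origin: middle of its flat underside; +x points to the thin end (5 mm thick, 84 mm away), the thick end (33 mm) is at -84 mm; z up. The top slopes 1 in 6: 16 mm thick 66 mm from the thin end, 20 mm at 90 mm. Self-holding; pushing it under the carriage takes about 4 to 10 N if it is not pressed down as well.
- wedge_tip (a point): middle of the wedge's thin end, on its underside.
- glue_bottle: bystander: upright yellow glue bottle, 208 mm tall
- offcut_maple: bystander: pale wooden block with square ends, 45 x 130 x 32 mm
- sanding_block: bystander: cork sanding block, 59 x 112 x 34 mm
- tape_measure: bystander: tape measure, 35 x 80 x 68 mm
- screwdriver: bystander: screwdriver with wooden-coloured handle, 213 mm long
- chuck_key: bystander: small steel T-shaped chuck key, 72 x 70 x 15 mm
- collet_nut: bystander: small steel collet with its nut, 27 x 31 x 38 mm

How it is judged:
On the way, in this order (a step that is already met when the one before it is completed fails the run):
1. the bolt is drawn back to its end stop with the carriage still down (value of joint bolt above 0.026 m and value of joint lift below 0.0015 m), for 0.2 s.
2. the wedge lifts the carriage off its stops (value of joint lift above 0.0015 m and contact force between wedge and carriage above 2 N), for 0.2 s.
At the end, for the whole second after the job is handed in: Bolt within 4 mm of its end stop; carriage still, 1.5 to 7 mm above its stops, carried by the wedge (over 2 N), which lies flat (7 degrees) on the table (over 1 N), thin end within 25 mm of the middle line; fingers hold the wedge (over 2 N); robot not touching the carriage (all of step 2 and value of joint bolt above 0.026 m and value of joint lift below 0.007 m and velocity of joint lift below 0.005 m/s and contact force between wedge and stand above 1 N and contact force between the fingers and wedge above 2 N and contact force between each of the arm, the fingers and carriage below 0.5 N and y of wedge_tip in the frame of stand between -0.025 and 0.025 m and angle between wedge's own z axis and vertical below 0.12 rad and linear speed of wedge below 0.01 m/s); the arm keeps its last pose, push and grip.
It fails at once if a bystander is shifted by more than 30 mm (distance of any of glue_bottle, offcut_maple, sanding_block, tape_measure, screwdriver, chuck_key, collet_nut from where it was at the start of the episode above 0.03 m).
It also fails if it takes over 58 s, if anything falls off the work surface, if the arm or the gripper's body presses on something with over 40 N, if the wrist force passes 120 N, or if a joint passes its speed limit or range.

## Working session

There is one attempt and no reset: what is moved stays moved. The work goes in short steps, each a Python script; the robot and the scene stay as the last script left them, time stands still between calls to the robot, and variables do not carry over. Pictures are saved under pics/ and viewed, at most 10 in all, crops included, and the job is handed in when it is done.

```bash
mkdir -p pics; ls; python3 - <<'E'
from station import env, fingers, kin, readout, optics, workorder
import cv2
for n in ("scene","top"):
    im=optics.snapshot(n); cv2.imwrite(f"pics/{n}0.png",im[:,:,::-1]); c=optics.camera_info(n); print(n,c)
print(optics.camera_info("wrist")); print(readout.state())
E
```

```text
pics
scene {'K': array([[373.96549207,   0.        , 323.14814361],
       [  0.        , 373.96549207, 198.72162176],
       [  0.        ,   0.        ,   1.        ]]), 'dist_coeffs': array([-0.08887295,  0.        ,  0.        ,  0.        ,  0.        ]), 'position': array([ 0.28415569, -0.47841325,  0.76437014]), 'attitude': array([[ 0.89402203, -0.34773439,  0.28249849],
       [-0.44798671, -0.68581637,  0.57355368],
       [-0.00570225, -0.63932519, -0.76891533]])}
top {'K': array([[453.62637884,   0.        , 318.01793256],
       [  0.        , 453.62637884, 204.02067422],
       [  0.        ,   0.        ,   1.        ]]), 'dist_coeffs': array([-0.04006766,  0.        ,  0.        ,  0.        ,  0.        ]), 'position': array([0.43732308, 0.03919858, 1.1941742 ]), 'attitude': array([[ 0.0254679 , -0.99217745,  0.12221007],
       [-0.99965579, -0.02604684, -0.00314175],
       [ 0.00630036, -0.12208799, -0.99249928]])}
{'K': array([[282.12515534,   0.        , 319.56742117],
       [  0.        , 282.12515534, 204.29136754],
       [  0.        ,   0.        ,   1.    
[... 570 characters left out ...]
2003751]), 'joint_vel': array([-0.00049166, -0.00058019, -0.00118431, -0.00232991,  0.00036113,
        0.00028929,  0.00056838]), 'tau': array([ 2.95215432e-03, -5.50792301e+01,  1.14762761e+00, -1.87117571e+01,
       -5.21100091e-02,  1.92171510e-02,  8.58279191e-05]), 'ee_pos': array([ 0.27777342, -0.58721533,  0.30188218]), 'tool_rot': array([[ 9.03997201e-01,  4.27537786e-01, -7.08819412e-04],
       [ 4.27538373e-01, -9.03996043e-01,  1.44679732e-03],
       [-2.22094196e-05, -1.61094823e-03, -9.99998702e-01]]), 'contact_force': array([ 0.44634455,  0.33551479, -0.18931057]), 'moment': array([-0.02995119, -0.04742738,  0.01898808]), 'gripper_force': 0.0, 'opening': 0.0938459415547381}
```

View pics/scene0.png

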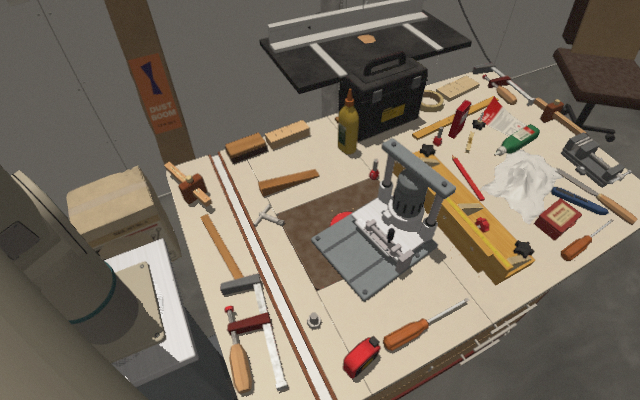

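View pics/top0.png

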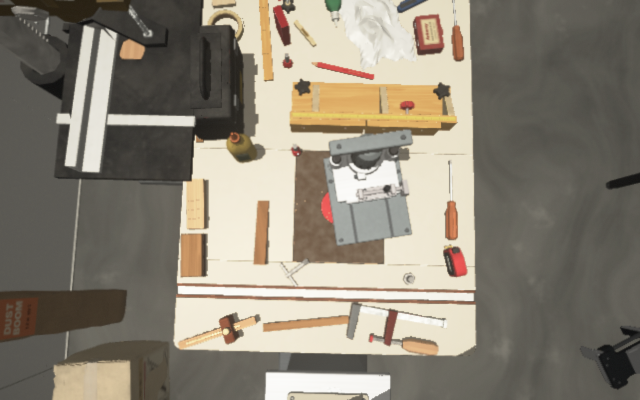

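Scene view: the stand is at about (385,235), the wedge at (290,181) and the glue bottle at (348,130). In the top view, the stand is at (370,200), the knob near (388,188) and the wedge at (262,232). I'll zoom in for detail.

```bash
cat > h.py <<'E'
from station import env, fingers, kin, readout, optics, workorder
import cv2, numpy as np
def cam(n):
    c=optics.camera_info(n)
    if n=="wrist":
        s=readout.state(); T=np.eye(4); T[:3,:3]=s["tool_rot"]; T[:3,3]=s["ee_pos"]; T=T@c["hand_eye"]
        return c["K"],c["dist_coeffs"],T[:3,3],T[:3,:3]
    return c["K"],c["dist_coeffs"],np.array(c["position"]),np.array(c["attitude"])
def ray(C,uv):
    K,d,p,R=C
    q=cv2.undistortPoints(np.array(uv,float).reshape(-1,1,2),K,d).reshape(-1,2)
    return p,np.c_[q,np.ones(len(q))]@R.T
def plane(C,uv,z):
    p,d=ray(C,uv); return p+d*((z-p[2])/d[:,2])[:,None]
def proj(C,X):
    K,d,p,R=C; Xc=(np.atleast_2d(X)-p)@R
    return cv2.projectPoints(Xc,np.zeros(3),np.zeros(3),K,d)[0].reshape(-1,2)
def tri(C1,u1,C2,u2):
    p,a=ray(C1,u1);q,b=ray(C2,u2);a=a[0];b=b[0]
    s=np.linalg.lstsq(np.c_[a,-b],q-p,rcond=None)[0]
    return (p+a*s[0]+q+b*s[1])/2,np.linalg.norm(p+a*s[0]-q-b*s[1])
E
python3 - <<'E'
import cv2
t=cv2.imread("pics/top0.png"); s=cv2.imread("pics/scene0.png")
cv2.imwrite("pics/tc.png",cv2.resize(t[120:280,240:440],None,fx=4,fy=4,interpolation=cv2.INTER_CUBIC)[:600])
cv2.imwrite("pics/sc.png",cv2.resize(s[130:280,245:445],None,fx=4,fy=4,interpolation=cv2.INTER_CUBIC))
E
```

```text
(no output)
```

View pics/tc.png

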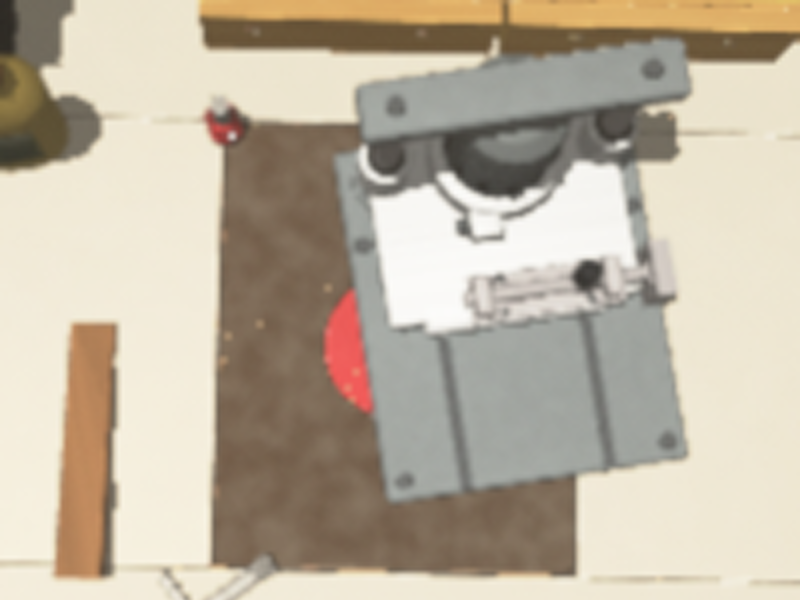

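View pics/sc.png

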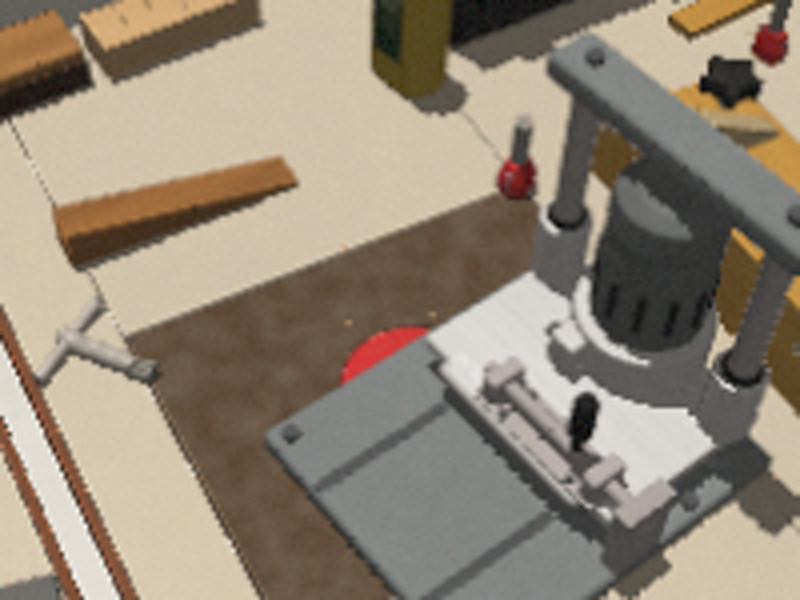

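Top crop: the table's front corners are at (390,502) and (688,458), its back-left corner at (335,155), and the knob at (588,270). The wedge's thin end runs (73..116,324) and its thick end (55..100,576). So the thin end points away from the robot, and the scene view confirms the thick end is nearest.

```bash
python3 - <<'E'
from h import *
np.set_printoptions(precision=4,suppress=True)
T=cam("top");S=cam("scene")
f=lambda P:[(240+(x-1.5)/4,120+(y-1.5)/4) for x,y in P]
g=lambda P:[(245+(x-1.5)/4,130+(y-1.5)/4) for x,y in P]
c=plane(T,f([(390,502),(688,458),(335,157)]),.014); print("table",c,np.linalg.norm(c[1]-c[0]),np.linalg.norm(c[2]-c[0]))
cs=plane(S,g([(267,437)]),.014);print("FL scene",cs)
sc=plane(T,f([(405,481),(667,441)]),.019);print("screws",sc)
w=plane(T,f([(73,324),(116,324)]),.005);w2=plane(T,f([(55,576),(100,576)]),.033);print("wedge",w,w2)
ws=plane(S,g([(282,156),(298,182)]),.005);ws2=plane(S,g([(55,207),(68,238)]),.033);print("wedge scene",ws,ws2, plane(S,g([(80,268)]),0))
k=[]
for n,(x0,y0,x1,y1),o in (("top",(560,245,615,300),(240,120)),("scene",(560,385,605,455),(245,130))):
    im=cv2.imread(f"pics/{n}0.png"); a=[int(x0/4)+o[0],int(y0/4)+o[1],int(x1/4)+o[0],int(y1/4)+o[1]]
    m=im[a[1]:a[3],a[0]:a[2]].max(2)<70; v,u=np.nonzero(m); print(n,m.sum(),u.min()+a[0],u.max()+a[0],v.min()+a[1],v.max()+a[1]); k.append((u.mean()+a[0],v.mean()+a[1]))
print("knob",k,tri(T,[k[0]],S,[k[1]]))
# colour masks for wedge bbox
im=cv2.imread("pics/top0.png").astype(int); m=np.zeros(im.shape[:2],np.uint8); m[190:275,245:280]=255*((im[190:275,245:280,2]-im[190:275,245:280,0])>45)
cn=max(cv2.findContours(m,0,2)[0],key=cv2.contourArea); print("wedge rect",cv2.minAreaRect(cn))
ex=np.array([-.0,0,0])
E
```

```text
table [[ 0.4765 -0.0168  0.014 ]
 [ 0.51   -0.2106  0.014 ]
 [ 0.7037  0.0243  0.014 ]] 0.19667002631098865 0.23089578140164435
FL scene [[ 0.4785 -0.0179  0.014 ]]
screws [[ 0.4902 -0.026   0.019 ]
 [ 0.5204 -0.1959  0.019 ]]
wedge [[0.5886 0.1946 0.005 ]
 [0.5894 0.1662 0.005 ]] [[0.4235 0.1958 0.033 ]
 [0.4243 0.1672 0.033 ]]
wedge scene [[0.5925 0.1974 0.005 ]
 [0.5915 0.1696 0.005 ]] [[0.4262 0.1986 0.033 ]
 [0.4243 0.1688 0.033 ]] [[0.4284 0.1692 0.    ]]
top 15 384 389 186 191
scene 69 387 394 229 242
knob [(np.float64(386.2), np.float64(188.66666666666666)), (np.float64(390.2608695652174), np.float64(234.8695652173913))] (array([ 0.6165, -0.132 ,  0.0886]), np.float64(0.0009976459814303386))
wedge rect ((260.6661376953125, 232.00921630859375), (12.20340633392334, 64.62257385253906), 3.1798300743103027)
```

```bash
cat >> h.py <<'E'
yaw=np.radians(10.0); c_,s_=np.cos(yaw),np.sin(yaw)
ex=np.array([c_,s_,0]); ey=np.array([-s_,c_,0]); ez=np.array([0,0,1.])
F=np.array([.4935,-.1137,0]); O=F+.12*ex
def down(a): return np.array([[np.cos(a),np.sin(a),0],[np.sin(a),-np.cos(a),0],[0,0,-1]])
R=down(yaw)
E
python3 - <<'E'
from h import *
np.set_printoptions(precision=4,suppress=True)
k=np.array([.6165,-.132,0]); print("knob in stand",(k-O)@ex,(k-O)@ey)
T=cam("top"); print("nut",plane(T,[(408,278)],.02),"key",plane(T,[(281,262),(307,259.5),(291,284)],.008))
for P,q in ((k+.177*ez,R),(k+.03*ey+.177*ez,R),([.45,.19,.101],down(0)),(O-.185*ex+.115*ez,R),(O-.06*ex+.115*ez,R)): print(kin.ik(np.array(P),q))
env.move_pose(k+.34*ez,R); env.movel(k+.177*ez,velocity=.12)
fingers.grab(15); s=readout.state(); print(s["time"],s["opening"],s["gripper_force"],s["contact_force"],s["ee_pos"])
E
```

```text
knob in stand -0.0020464080308031977 -0.039380707733155856
nut [[ 0.3967 -0.2003  0.02  ]] key [[0.4293 0.1276 0.008 ]
 [0.4375 0.0603 0.008 ]
 [0.3736 0.0999 0.008 ]]
[ 0.1049  0.7527  0.1022  1.6846 -0.1073  0.7098 -1.1351]
[ 0.0624  0.74    0.0958  1.7159 -0.1014  0.6905 -1.1847]
[-0.5819  0.7591  0.1869  2.1121 -0.4379  0.3065 -1.5965]
[ 0.177   0.6978  0.0636  2.2144 -0.1771  0.2339 -0.9982]
[ 0.0799  0.7779  0.0856  1.9065 -0.1348  0.4627 -1.1345]
4.85 0.014366604024690907 15.000024450710043 [ 0.4136  0.6281 -0.2064] [ 0.6165 -0.1319  0.177 ]
```

```bash
python3 - <<'E'
from h import *
p0=readout.state()["ee_pos"].copy()
for d in list(np.arange(.005,.021,.005))+list(np.arange(.022,.036,.0015)):
    env.movel(p0+d*ey,velocity=.05); s=readout.state(); f=s["contact_force"]@ey
    print(round(d,4),round((s["ee_pos"]-p0)@ey,4),round(f,2))
    if d>.021 and f<-12: break
env.dwell(.3); s=readout.state(); print(s["contact_force"]@ey,s["opening"],s["time"])
E
```

```text
0.005 0.0052 -0.15
0.01 0.0106 -0.08
0.015 0.0158 -0.48
0.02 0.0208 0.05
0.022 0.0222 -0.76
0.0235 0.0235 -1.32
0.025 0.025 -1.17
0.0265 0.0267 -1.65
0.028 0.0275 -3.25
0.0295 0.0278 -5.67
0.031 0.028 -7.99
0.0325 0.0283 -10.12
0.034 0.0285 -13.62
-12.74591049733467 0.014346021986409208 8.4
```

```bash
python3 - <<'E'
from h import *
p=readout.state()["ee_pos"].copy(); env.movel(p-.0007*ey,velocity=.05); print(readout.state()["contact_force"]@ey)
fingers.open_gripper(); p=readout.state()["ee_pos"].copy(); env.movel(p+.13*ez,velocity=.2)
cv2.imwrite("pics/w1.png",optics.snapshot("wrist")[:,:,::-1])
w=np.array([.5075-.058,.1823+.006,0])
env.move_pose(w+.22*ez,down(0))
cv2.imwrite("pics/w2.png",optics.snapshot("wrist")[:,:,::-1]); C=cam("wrist")
print(proj(C,[[.5905,.1823,.005],[.4246,.1823,.033]])); s=readout.state(); print(s["time"],s["ee_pos"])
a=cv2.imread("pics/w1.png");b=cv2.imread("pics/w2.png");cv2.imwrite("pics/w12.png",cv2.resize(np.hstack([a,b]),(800,250)))
E
```

```text
-4.544680649740877
[[326.46387976  60.27875565]
 [326.49548201 231.84186458]]
12.15 [0.45071763 0.18728269 0.22017671]
```

View pics/w12.png

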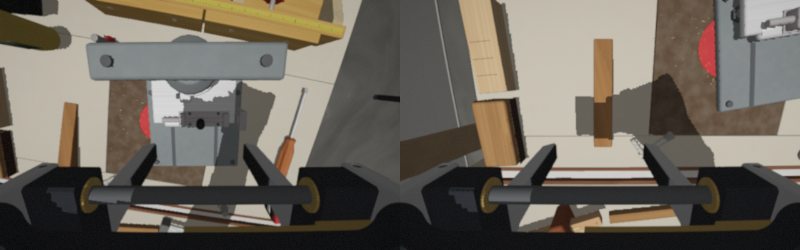

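The left half shows the knob drawn back to the middle, at about (200,123). The right half shows the wedge from (603,39) to (603,147), within 3 px of the prediction once scaled. I'll grasp it.

```bash
python3 - <<'E'
from h import *
np.set_printoptions(precision=4,suppress=True)
w=np.array([.5075-.058,.1823+.005,0])
env.movel(w+.101*ez,velocity=.1); s=readout.state(); print(s["ee_pos"],s["contact_force"])
fingers.grab(30); s=readout.state(); print(s["time"],s["opening"],s["gripper_force"],s["ee_pos"])
env.movel(w+.20*ez,velocity=.1); s=readout.state(); print(s["opening"],s["contact_force"],s["moment"])
cv2.imwrite("pics/w3.png",optics.snapshot("wrist")[:,:,::-1]); C=cam("wrist")
z=s["ee_pos"][2]-.101; print(z,proj(C,[[.5905,.1823+.005,.005+z]]))
im=optics.snapshot("scene");cv2.imwrite("pics/s3.png",cv2.resize(im[100:300,220:420,::-1],None,fx=2,fy=2))
cv2.imwrite("pics/c3.png",np.hstack([cv2.imread("pics/w3.png")[:,150:550],cv2.imread("pics/s3.png")]))
E
```

```text
[0.4498 0.1874 0.1015] [-0.2157  0.8325  0.0621]
14.4917 0.029866578631040273 29.655159051180817 [0.4494 0.1872 0.101 ]
0.029957789813348536 [ 0.1518  0.3547 -1.5886] [0.0792 0.0809 0.0297]
0.09851927588150197 [[322.6493   4.5695]]
```

View pics/c3.png

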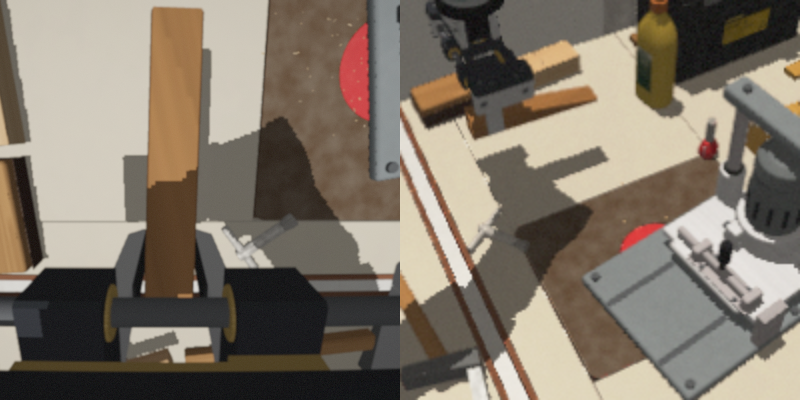

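The wedge is held straight. Its tip is at about (328,9), against a prediction of (323,5), so it sits about 3 mm short and to the right, which is harmless. The knob is at the left end of its slide. Next I'll carry the wedge to the stand.

```bash
python3 - <<'E'
from h import *
np.set_printoptions(precision=4,suppress=True)
P=O-.1745*ex+.001*ey
env.move_pose(P+.20*ez,R); env.movel(P+.120*ez,velocity=.1); env.dwell(.2); f0=readout.state()["contact_force"].copy(); print(f0)
for z in np.arange(.1185,.110,-.001):
    env.movel(P+z*ez,velocity=.03); env.dwell(.05); s=readout.state(); f=s["contact_force"]-f0
    print(round(z,4),s["ee_pos"][2].round(4),f,s["moment"])
    if f[2]>2.5: break
print(s["time"],s["ee_pos"],s["opening"])
im=optics.snapshot("scene");cv2.imwrite("pics/s4.png",cv2.resize(im[160:310,240:440,::-1],None,fx=4,fy=4,interpolation=2))
E
```

```text
[-0.7097  0.4258 -1.217 ]
0.1185 0.1185 [0.7676 0.1325 0.7156] [0.0379 0.0584 0.0297]
0.1175 0.1174 [ 1.5629 -0.3624  0.0483] [-0.0124  0.0318  0.011 ]
0.1165 0.1164 [ 0.392  -0.9282  0.9624] [ 0.0605  0.0544 -0.0001]
0.1155 0.1155 [ 0.8025 -1.4362  1.3766] [-0.0129  0.0044  0.0527]
0.1145 0.1146 [ 0.0067 -1.2542  2.9249] [-0.1648 -0.0726 -0.097 ]
19.5667 [ 0.4399 -0.1223  0.1146] 0.0297738299376355
```

View pics/s4.png

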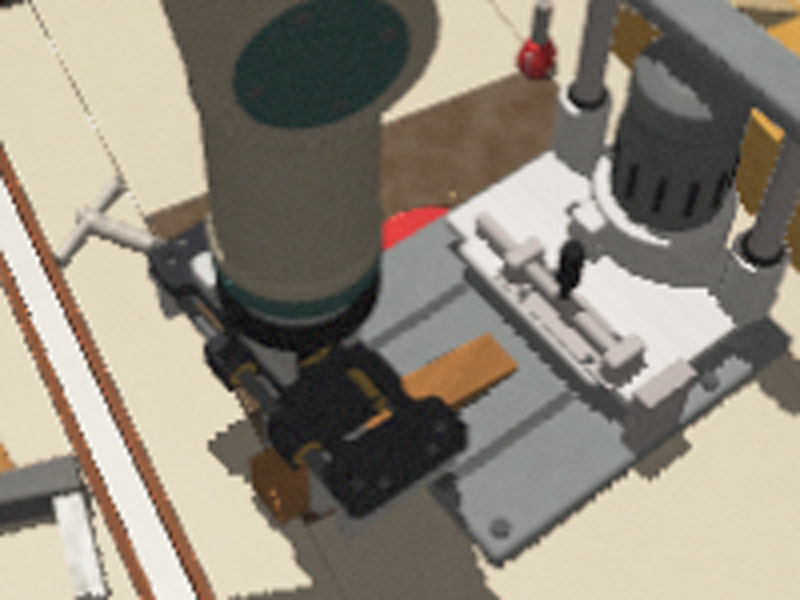

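The wedge lies on the table with its tip at about (503,353), near the middle between the grooves and short of the carriage. I'll push it in while watching the force.

```bash
python3 - <<'E'
from h import *
np.set_printoptions(precision=3,suppress=True)
p0=O-.1745*ex+.001*ey+.1145*ez; np.save("p0.npy",p0)
env.movel(p0+.074*ex,velocity=.06); env.dwell(.1)
np.save("ref.npy",np.stack([optics.snapshot("scene") for _ in range(3)]).mean(0))
for d in np.arange(.076,.1005,.002):
    env.movel(p0+d*ex,velocity=.03); env.dwell(.05); s=readout.state(); f=s["contact_force"]
    print(round(d,4),((s["ee_pos"]-p0)@ex).round(4),s["ee_pos"][2].round(4),"along",(f@ex).round(2),"lat",(f@ey).round(2),"z",f[2].round(2))
    if f@ex<-18: break
print(s["time"],s["opening"])
E
```

```text
0.076 0.0759 0.1149 along -2.12 lat 0.32 z 8.04
0.078 0.0778 0.115 along -1.78 lat -0.46 z 8.16
0.08 0.0799 0.115 along -1.81 lat 0.11 z 8.72
0.082 0.0818 0.1149 along -2.29 lat -0.34 z 8.84
0.084 0.0839 0.115 along -2.43 lat -0.49 z 6.9
0.086 0.0859 0.115 along -1.38 lat -0.83 z 8.11
0.088 0.0871 0.115 along -4.31 lat -0.96 z 9.74
0.09 0.0876 0.1149 along -6.74 lat 0.83 z 12.74
0.092 0.0883 0.1149 along -10.47 lat -0.41 z 14.45
0.094 0.0896 0.1148 along -9.7 lat -0.46 z 15.76
0.096 0.0915 0.1147 along -11.05 lat 0.57 z 16.34
0.098 0.0934 0.1147 along -10.94 lat -0.33 z 16.18
0.1 0.0954 0.1147 along -10.33 lat 0.01 z 15.45
25.15 0.02952966625491495
```

```bash
cat > lift.py <<'E'
from h import *
def lift():
    ref=np.load("ref.npy"); im=np.stack([optics.snapshot("scene") for _ in range(3)]).mean(0)
    g=lambda a,b:cv2.cvtColor(a[b[1]:b[3],b[0]:b[2]].astype(np.float32),cv2.COLOR_RGB2GRAY)
    C=cam("scene"); j=(proj(C,O+.04*ex+.1*ez+.004*ez)-proj(C,O+.04*ex+.1*ez))[0]
    out=[]
    for b in ((392,170,424,220),(376,185,412,212),(340,225,380,260)):
        W=np.eye(2,3,dtype=np.float32)
        try: cc,W=cv2.findTransformECC(g(ref,b),g(im,b),W,cv2.MOTION_TRANSLATION,(3,200,1e-6),None,3); out.append((W[:,2].round(2),round(float(W[:,2]@j/(j@j)*4),2),round(cc,3)))
        except cv2.error: out.append(None)
    return out,j,im
E
python3 - <<'E'
from lift import *
p0=np.load("p0.npy")
for d in np.arange(.102,.1185,.002):
    env.movel(p0+d*ex+min(.0006,(d-.1)*.06)*ez,velocity=.03); env.dwell(.05); s=readout.state(); f=s["contact_force"]; a=(s["ee_pos"]-p0)@ex
    print(round(d,4),a.round(4),s["ee_pos"][2].round(4),"along",(f@ex).round(2),"lat",(f@ey).round(2),"z",f[2].round(2))
    if f@ex<-20 or a>.1105: break
env.dwell(.2); o,j,im=lift(); print(o,j,readout.state()["time"],s["opening"])
cv2.imwrite("pics/s5.png",cv2.resize(im[160:310,240:440,::-1].astype(np.uint8),None,fx=4,fy=4,interpolation=2))
E
```

```text
0.102 0.0976 0.1147 along -9.73 lat 0.33 z 14.29
0.104 0.0997 0.1147 along -9.16 lat 0.77 z 12.98
0.106 0.1018 0.1147 along -9.27 lat 0.78 z 11.74
0.108 0.1039 0.1147 along -9.52 lat 0.32 z 11.32
0.11 0.106 0.1147 along -9.15 lat -0.3 z 9.73
0.112 0.108 0.1147 along -7.71 lat -0.56 z 9.06
0.114 0.11 0.1147 along -8.33 lat 0.43 z 9.97
0.116 0.1119 0.1147 along -8.53 lat 0.27 z 9.75
[(array([ 0.22, -0.94], dtype=float32), 3.43, 0.985), (array([ 1.26, -0.23], dtype=float32), 1.8, 0.748), None] [ 0.24410957 -1.09397741] 27.9 0.029800508478564726
```

View pics/s5.png

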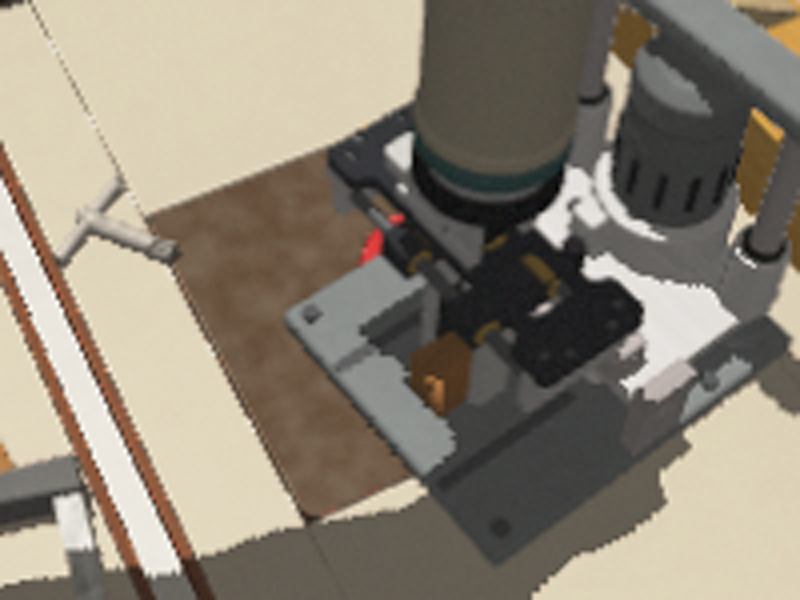

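The carriage is raised about 3.5–4 mm: 3.4 mm from the motor's image shift and 4.1 mm from the push travel. The wedge lies flat and is still gripped, and the gripper body is clear of the knob. I'll check that everything is still and then hand in.

```bash
python3 - <<'E'
from lift import *
a=readout.state(); env.dwell(.5); s=readout.state(); print(abs(s["ee_pos"]-a["ee_pos"]).max(),abs(s["joint_vel"]).max(),s["contact_force"],s["gripper_force"],lift()[0][0],s["time"])
print(workorder.job_done())
E
```

```text
3.371427246599834e-05 0.0017617632535658853 [-8.97569442 -1.33895433  9.30024329] 29.997537760064006 (array([ 0.22, -0.93], dtype=float32), 3.42, 0.985) 28.4
the job is handed in; nothing more can be done
None
```

I handed the job in at about 28 s: the bolt is drawn back to its end stop, and the gripped wedge holds the carriage about 3.5–4 mm above its stops by my measurements; the hand-in returned no verdict.

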